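# Put the coin cup back in the bar till

## Task

Put the loose coin cup back in the bar's cash drawer: press the release button on top of the till so the drawer springs out, set the cup down (do not drop it) squarely and fully home in the empty bay between the other two cups, then push the drawer in by its front until it clicks and stays shut. Go gently: neither ram nor slam the drawer, and leave the other things on the bar where they are.

Things in the scene. Friction and masses are not known exactly. Their poses are not given: they have to be found in the camera images.
- till: Low dark metal cash drawer, 330 deep (x) x 340 wide (y) x 95 mm high, fixed. Origin: centre of its underside; +x to its back, +y to its left seen from the robot. The face of the shut drawer's front panel lies 165 mm before the origin, the edge of the top plate 14 mm behind that face. The drawer opening is 70 mm high above the counter: a cup not right down in its bay catches there.
- drawer (a joint): Drawer travel out along the till's -x, m: 0 to 0.001 shut and latched, 0.140 fully out. A spring of 4 N pushes it out in 1 s once freed, and again if let go before it latches. Pushing in takes 5 N, 8 to 15 N from 16 to 8 mm, 5 N, then 9 to 17 N over the last 2 mm, differing from till to till, until it clicks at 0 against a stiff buffer. 21 N felt there is enough; 28 N or more is ramming.
- drawer_front (a point): Middle of the outer face of the drawer's flat front panel, moves with the drawer, 60 mm above the counter. Axes as the till's. The panel is 336 mm wide, 15 mm thick and reaches from 13 to 91 mm above the counter. No handle: push it anywhere near this point.
- release (a joint): Release button, m: 0 up, 0.010 fully down; grows downwards. The loaded latch makes it stiff: 7 to 11 N until the drawer is freed at 3 to 6 mm, then it gives way and takes 4 to 5 N to the bottom; it springs back by itself. It also dips and snaps up as the drawer is pushed home.
- button_top (a point): Centre of the round steel button's top, 24 mm in diameter, 13 mm above the till's top plate (108 mm above the counter), near the till's left front corner (47 mm behind the shut front panel's face, 130 mm to the left of the middle).
- bay (a point): Drawer point: floor centre of the empty middle bay, 17 mm up, if the tray lay mid-way; moves with the drawer. The black coin tray has side play: the real bay lies up to 6 mm to either side (till's y) of this point, so look or feel for it. Bay 53 (x) x 67 mm (y), walls 14 mm high. Cups fixed in the bays beside it stand 13 mm off a seated cup; before it 32 mm are free, behind it 57 (drawer out).
- coin_cup: Empty grey plastic coin cup, a plain rectangular open box of 50 mm (its x) by 64 mm (its y) by 45 mm high, walls 3 mm, 90 g, standing upright on the counter left of the till. Origin: centre of its underside, z up. It fits the bay with its 50 mm side along the till's x, either way round, with 1.5 mm play on each side.
- tumbler: Bystander: clear drinking glass, 74 mm across, 88 mm high, on the counter. Origin: centre of its foot.
- chips: Bystander: stack of poker chips, 39 mm across, 41 mm high, on the counter. Origin: centre of its underside.
- tip_jar: Bystander: green glass jar, 90 mm across, 110 mm high, standing on the middle of the till's top plate. Origin: centre of its foot.
- deck: Bystander: boxed deck of cards, 66 x 92 x 19 mm, lying on the counter. Origin: centre of its underside.
- bottle: Bystander: brown bottle, 60 mm across, 225 mm high, on the counter. Origin: centre of its foot.
- opener: Bystander: flat steel bottle opener, 137 mm long, 5 mm thick, lying on the counter. Origin: middle of its underside.
- chalk: Bystander: cube of cue chalk, 23 mm, on the counter. Origin: centre of its underside.
There are look-alikes about, which are no part of the job. Of the things that look like the coin_cup, the middle-sized one is meant.

How it is judged (in metres and radians):
On the way, in this order (a step that is already met when the one before it is completed fails the run):
1. the drawer has sprung out (value of joint drawer above 0.125 m), for 0.2 s.
2. the coin cup stands fully down in the bay of the open drawer, let go (horizontal distance between coin_cup and bay below 0.009 m and z of coin_cup in the frame of bay between -0.003 and 0.003 m and angle between coin_cup's own z axis and vertical below 0.06 rad and value of joint drawer above 0.1 m and contact force between the fingers and coin_cup below 0.05 N), for 0.2 s.
At the end, for the whole second after the job is handed in: The drawer is latched shut by itself (joint under 3 mm and still), with the coin cup upright (within 0.06 rad) and fully down in the middle bay (within 9 mm of its nominal centre, since the tray has play, and within 3 mm in height), everything let go and at rest (value of joint drawer below 0.003 m and velocity of joint drawer between -0.005 and 0.005 m/s and horizontal distance between coin_cup and bay below 0.009 m and z of coin_cup in the frame of bay between -0.003 and 0.003 m and angle between coin_cup's own z axis and vertical below 0.06 rad and linear speed of coin_cup below 0.02 m/s); the robot touches nothing.
It fails at once if the drawer is rammed: forced more than 2.5 mm beyond shut into its buffer (value of joint drawer below -0.0025 m).
It fails at once if the robot strikes or presses the till, its drawer or its button with more than 40 N (contact force between any of the arm, the fingers and till above 40 N).
It fails at once if the drawer is slammed inwards faster than 0.25 m/s (velocity of joint drawer below -0.25 m/s).
It fails at once if the coin cup is dropped (falls free faster than 0.5 m/s) (linear speed of coin_cup above 0.5 m/s and contact force between the fingers and coin_cup below 0.05 N).
It fails at once if a bystander is shifted by more than 30 mm (distance of any of tumbler, chips, tip_jar, deck, bottle, opener, chalk from where it was at the start of the episode above 0.03 m).
It also fails if it takes over 72 s, if anything falls off the work surface, if the arm or the gripper's body presses on something with over 40 N, if the wrist force passes 120 N, or if a joint passes its speed limit or range.

## Robot

A 6-joint arm with a two-finger parallel gripper is mounted at the origin on the work surface. World frame = base frame: x ahead of the robot, y to its left, z up, the work surface at z = 0. Lengths are in mm, angles in rad, forces in N, time in s.
With the tool pointing down it reaches from about 350 to 975 mm from the base axis. Payload 7.1 kg.
Tool frame: the origin (TCP) lies midway between the tips of the shut fingers; the grasp point (between the pads) lies 19 mm behind it; z points along the fingers, y is the line along which they close (so a half turn about z gives the same grasp; the last joint's range is limited). The gripper opens to 88 mm and grips with 3 to 60 N. Pads are 20 mm wide; open, the fingers measure 115 mm over their backs; the gripper's body (75 mm by 178 mm) begins 61 mm behind the grasp point.
Start: joints at [1.12, 0.423, 1.63, -0, 1.089, -0.019], TCP at [261.534, 567.631, 222.675] pointing down, gripper open.
Joint ranges: [-3, 3], [-0.9, 2.11], [0.09, 2.58], [-1.31, 4.45], [0.11, 2.69], [-2.54, 2.54]. Speed limits (rad/s): [2.39, 2.39, 3.01, 3.14, 3.14, 3.14].

## Interface

Orientations are given as a rotation vector (axis times angle).
In Python, from workcell import status, eyes, ticket gives the robot as it stands.
- The arm moves only by the shell command python3 -m jog 'ROWS' [OPENING]. ROWS is a JSON object whose key "motion" holds a list of rows, 1 to 5 of them, each of 6 numbers: dx, dy, dz in fractions of the full range, 1 being 750 mm, then a rotation vector rx, ry, rz in fractions of the full range, 1 being 180 degrees; each row shifts and turns the commanded pose from where the row before left it, along the tool's axes as they then stand; what a row does not reach is not made up. A row lasts 1/12 s, in which the tool goes at most 41.7 mm and 0.125 rad, less where a joint would pass 70% of its speed; a pose out of reach is approached as far as the arm can. OPENING is the finger opening in mm, set as the command begins (- or left out keeps the last). The fingers move at their own pace and stop on an object; the grip force is fixed at half the most. Time passes only in rows, so rows that do not move let the fingers close. It prints the time, the measured TCP pose, the force, the opening and the grip force at its end. A shift or turn number past 1, either way, is cut back to 1. Input that does not fit is refused with a message, and nothing moves.
- status.get_obs(): the state, without advancing time (a new reading comes with each control period).
- eyes.get_image(name): name is "scene" or "top" or "wrist"; returns a dict with "img" (480x640x3 uint8, red, green, blue), "range_z" (480x640 float32, mm along the optical axis (not along the pixel's ray), 0 where there is no reading), "fx", "fy", "cx", "cy" (pixels), "R" (3x3) and "t" (3): a world point X has camera coordinates R X + t. Camera axes: x right, y down, z forward; pixel columns grow to the right and rows downward; lengths in mm; the calibration is good to about 2 mm. A picture is of the moment at which its call begins.
- ticket.close_job(): hands the job in; it is judged then, once.
The state is a dict: "t": time; "qpos": joint angles; "qvel": joint speeds; "joint_torque": joint torques, N m; "ee_pos": TCP position; "orientation": TCP orientation; "ft_force": force on the tool from outside, world axes, zero at the start; "moment": the same for the moment, N m; "width": finger opening in mm; "grasp_force": force on a finger pad.
Only numpy, scipy, OpenCV 4.12 (cv2) and the standard library are available. Lean on these libraries where they do the work, as an engineer would, in place of code of your own. Each camera call takes 0.05 s, during which the arm holds its last target. There are 200 camera calls.

## Working session

There is one attempt and no reset: what is moved stays moved. The work goes in short steps, Python scripts to look and compute and a shell command to move; the robot and the scene stay as the last step left them, time stands still between calls to the robot, and variables do not carry over. Pictures are saved under pics/ and viewed, at most 10 in all, crops included, and the job is handed in when it is done.

```bash
ls; mkdir -p pics; python3 - <<'E'
from workcell import status, eyes
import cv2,pickle
o=status.get_obs();print(o)
for n in("scene","top"):
    d=eyes.get_image(n);pickle.dump(d,open(f"pics/{n}.pkl","wb"));cv2.imwrite(f"pics/{n}0.png",d["img"][:,:,::-1]);print(n,d["fx"],d["cx"],d["cy"],d["R"],d["t"])
E
```

```text
pics
{'t': 0.0, 'qpos': array([ 1.12000036e+00,  4.23859431e-01,  1.63068039e+00,  3.53160512e-05,
        1.08863075e+00, -1.90252290e-02]), 'qvel': array([-2.30505674e-03,  8.41849453e-04,  7.24553252e-04, -1.45056430e-03,
       -4.12146010e-05,  6.45122997e-04]), 'joint_torque': array([ 1.49282765e-03, -5.44633913e+01, -2.73663318e+01,  6.43277471e-02,
        2.28084368e-02, -1.05056843e-04]), 'ee_pos': array([261.28583981, 567.14107944, 221.89388255]), 'orientation': array([-6.72907656e-01, -3.06827237e+00,  2.39877501e-03]), 'ft_force': array([ 0.76532732, -1.03137118, -0.22087327]), 'moment': array([ 0.02546809, -0.01909639,  0.03733871]), 'grasp_force': 0.0, 'width': 87.86442496547548}
scene 620.1139338553193 316.1146538232483 239.85295694431179 [[ 0.41835512  0.90828246 -0.00140473]
 [ 0.77216326 -0.35647211 -0.52601477]
 [-0.47827073  0.21897629 -0.85047427]] [-268.68701963 -350.14808944 2134.96574063]
top 513.8343910114639 320.8439624901763 240.88380823518264 [[-0.02312013 -0.99971421  0.00607972]
 [-0.99282126  0.02224602 -0.11752051]
 [ 0.11735167 -0.00875316 -0.99305185]] [  53.24025178  531.14518443 1251.48538035]
```

View pics/top0.png

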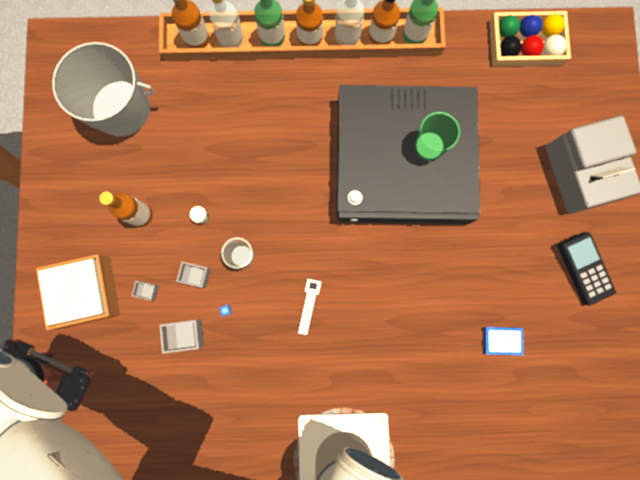

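View pics/scene0.png

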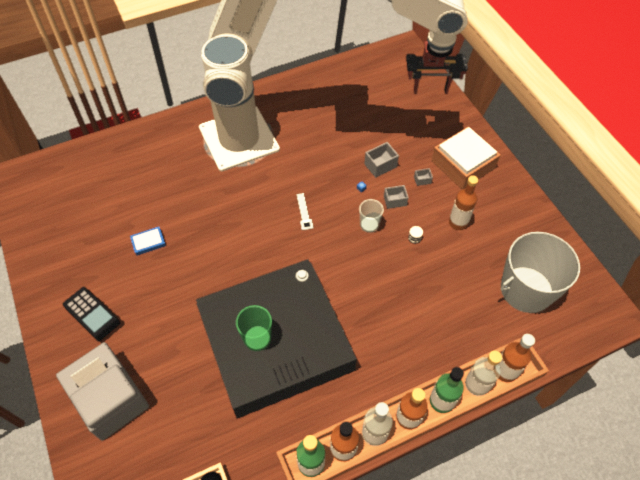

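Look-alikes of the cup (top view): small box at (144,291), middle at (192,275), large at (181,337). By size, the middle one is meant. Scene view agrees: (423,177), (396,197), (381,160). Till button is at (355,198), the tumbler is close by at (237,253), and chips are at (198,214).

```bash
cat > h.py <<'E'
import numpy as np, cv2, pickle
from scipy.spatial.transform import Rotation as Ro
def cloud(d):
    z=d["range_z"].astype(float);v,u=np.mgrid[:480,:640]
    c=np.stack([(u-d["cx"])/d["fx"]*z,(v-d["cy"])/d["fy"]*z,z],-1)
    P=(c-d["t"])@d["R"];P[z==0]=np.nan;return P
def ray(d,u,v,h):
    r=d["R"].T@np.array([(u-d["cx"])/d["fx"],(v-d["cy"])/d["fy"],1]);o=-d["R"].T@d["t"]
    return o+r*(h-o[2])/r[2]
def proj(d,X):
    c=d["R"]@np.array(X,float)+d["t"];return d["fx"]*c[0]/c[2]+d["cx"],d["fy"]*c[1]/c[2]+d["cy"]
def rect(P,box,zlo,zhi):
    x0,x1,y0,y1=box
    m=(P[...,0]>x0)&(P[...,0]<x1)&(P[...,1]>y0)&(P[...,1]<y1)&(P[...,2]>zlo)&(P[...,2]<zhi)
    q=P[m];r=cv2.minAreaRect(q[:,:2].astype(np.float32));return r,np.median(q[:,2]),len(q),cv2.boxPoints(r).round(1).tolist()
E
python3 - <<'E'
from h import *
D={n:pickle.load(open(f"pics/{n}.pkl","rb")) for n in("top","scene")}
for n,d in D.items():
    P=cloud(d)
    t=D["top"]
    for nm,(u,v) in dict(mid=(192,275),small=(144,291),large=(181,337)).items():
        c=ray(t,u,v,40);b=(c[0]-50,c[0]+50,c[1]-55,c[1]+55)
        lo={'mid':36,'small':25,'large':40}[nm]
        try: print(n,nm,c.round(),rect(P,b,lo,70))
        except Exception as e: print(n,nm,e)
    c=ray(t,408,153,95);print(n,"till",c.round(),rect(P,(c[0]-215,c[0]+190,c[1]-200,c[1]+200),86,100))
    print(n,"table z",np.nanmedian(P[300:320,400:440,2] if n=="top" else P[250:270,100:180,2]))
t=D["top"];s=D["scene"]
print("button",ray(t,355,197.5,108),ray(s,302,275,108))
im=t["img"][235:365,110:260];cv2.imwrite("pics/crop.png",cv2.resize(im[:,:,::-1],None,fx=4,fy=4))
E
```

```text
top mid [454. 360.  40.] (((456.45001220703125, 360.1371765136719), (65.5028305053711, 49.766963958740234), 75.4202651977539), np.float64(44.08609796855245), 146, [[424.1000061035156, 334.70001220703125], [472.29998779296875, 322.20001220703125], [488.79998779296875, 385.6000061035156], [440.6000061035156, 398.1000061035156]])
top small [417. 476.  40.] (((420.7284851074219, 482.124755859375), (51.28704833984375, 37.98786163330078), 76.19755554199219), np.float64(33.46959408788267), 103, [[396.20001220703125, 461.79998779296875], [433.1000061035156, 452.70001220703125], [445.29998779296875, 502.5], [408.3999938964844, 511.6000061035156]])
top large [304. 385.  40.] (((308.6484680175781, 385.65478515625), (67.43830108642578, 88.6961669921875), 5.966545581817627), np.float64(59.21660072559216), 350, [[270.5, 426.29998779296875], [279.70001220703125, 338.0], [346.79998779296875, 345.1000061035156], [337.6000061035156, 433.29998779296875]])
top till [ 734. -174.   95.] (((741.9833984375, -175.4124298095703), (341.3585205078125, 334.0882568359375), 88.00959777832031), np.float64(95.140276
[... 859 characters left out ...]
6240234375, 389.2886962890625), (77.8150863647461, 93.58290100097656), 7.115124225616455), np.float64(54.274586297720425), 341, [[266.0, 430.8999938964844], [277.6000061035156, 338.0], [354.79998779296875, 347.70001220703125], [343.20001220703125, 440.5]])
scene till [ 734. -174.   95.] (((742.944580078125, -171.65087890625), (341.9289245605469, 335.28851318359375), 87.54396057128906), np.float64(94.92255026907748), 11859, [[568.0999755859375, -335.29998779296875], [903.0999755859375, -349.6000061035156], [917.7999877929688, -8.0], [582.7999877929688, 6.300000190734863]])
scene table z 0.3456280708224546
button [624.8462304  -41.52054062 108.        ] [635.53452225 -40.10440667 108.        ]
```

View pics/crop.png

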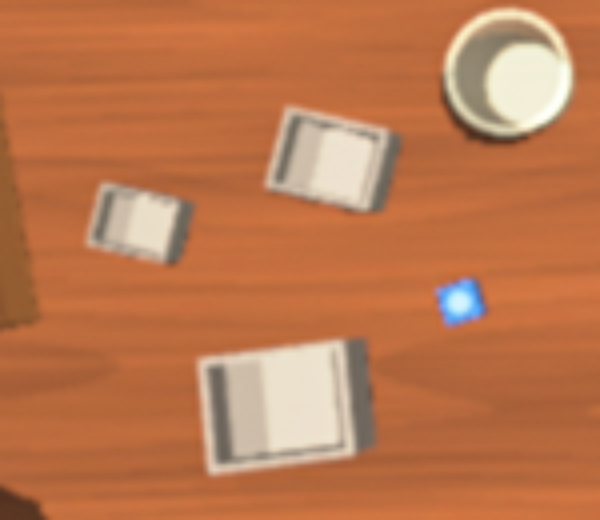

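The crop confirms it: the middle box at (192,275) measures 65.5 x 49.8 x 44 mm, which matches the coin cup. The till's yaw is about -2.2°. The button predicted from the till pose is (629,-41), which matches its ray.

The manual's scale: shifts go in shares of 750 mm and turns go in shares of 180 degrees. Converting my numbers, -29.4 mm is -0.0392, -19.9 mm is -0.0265.

```bash
cat > plan.py <<'E'
# how far to a world TCP target with the tool down and its y axis at yaw (deg); deltas in tool axes
import sys
from h import *
from workcell import status
def show():
    o=status.get_obs();R=Ro.from_rotvec(o["orientation"]).as_matrix()
    x,y,z,w=map(float,sys.argv[1:5]);w=np.radians(w)
    yy=np.array([np.cos(w),np.sin(w),0]);zz=np.array([0,0,-1.]);T=np.stack([np.cross(yy,zz),yy,zz],1)
    p=np.array([x,y,z])-o["ee_pos"]
    print("t",round(o["t"],2),"pos",o["ee_pos"].round(1),"yaw",np.degrees(np.arctan2(R[1,1],R[0,1])).round(2),"F",o["ft_force"].round(1),"w",o["width"].round(1),"q",o["qpos"].round(2))
    print("now-axes d",(R.T@p).round(1),"| target-axes d",(T.T@p).round(1),"| rot",Ro.from_matrix(R.T@T).as_rotvec().round(4))
show()
E
python3 -m jog '{"motion":[[-0.0392,-0.0265,0,0,0,0],[-0.0392,-0.0265,0,0,0,0],[-0.0392,-0.0265,0,0,0,0],[-0.0392,-0.0265,0,0,0,0],[-0.0392,-0.0265,0,0,0,0]]}' 0
python3 -m jog '{"motion":[[-0.0392,-0.0265,0,0,0,0],[-0.0392,-0.0265,0,0,0,0],[-0.0392,-0.0265,0,0,0,0],[-0.0392,-0.0265,0,0,0,0],[-0.0392,-0.0265,0,0,0,0]]}'
python3 plan.py 629 -41 160 -2.2
```

```text
t: 0.52
ee_pos: [353.7, 414.1, 222.3]
orientation: [-0.672, -3.069, 0.001]
ft_force: [1.5, -0.6, 0.6]
width: 58.0
grasp_force: 0.0
t: 0.93
ee_pos: [445.7, 262.2, 222.5]
orientation: [-0.673, -3.068, 0.0]
ft_force: [1.0, 1.1, -0.2]
width: 24.7
grasp_force: 0.0Traceback (most recent call last):
  File "plan.py", line 12, in <module>
    show()
    ~~~~^^
  File "plan.py", line 10, in show
    print("t",round(o["t"],2),"pos",o["ee_pos"].round(1),"yaw",np.degrees(np.arctan2(R[1,1],R[0,1])).round(2),"F",o["ft_force"].round(1),"w",o["width"].round(1),"q",o["qpos"].round(2))
                                                                                                                                             ^^^^^^^^^^^^^^^^
AttributeError: 'float' object has no attribute 'round'
```

To row units: -29 mm is -0.0387, -19.7 mm is -0.0263, 0.118 rad is 0.0376.

```bash
sed -i 's/o\["width"\].round(1)/round(o["width"],1)/' plan.py
python3 -m jog '{"motion":[[-0.0387,-0.0263,0,0,0,0.0376],[0,0,0,0,0,0.0376],[0,0,0,0,0,0.0376],[0,0,0,0,0,0.0376],[0,0,0,0,0,0.0376]]}' >/dev/null
python3 -m jog '{"motion":[[0,0,0,0,0,0.0376],[0,0,0,0,0,0.0376],[0,0,0,0,0,0.0376],[0,0,0,0,0,0.0376],[0,0,0,0,0,0.0376]]}' >/dev/null
python3 plan.py 629 -41 150 -2.2
```

```text
t 1.77 pos [463.1 233.7 222.4] yaw -2.69 F [-1.1  0.6 -0.1] w 0.2 q [ 0.44  0.27  1.86 -0.    1.01  0.49]
now-axes d [-266.6  178.6   72.3] | target-axes d [-268.1  176.3   72.4] | rot [-0.0007  0.0004 -0.0085]
```

To row units: -29.6 mm is -0.0395, 19.8 mm is 0.0264.

```bash

python3 -m jog '{"motion":[[-0.0395,0.0264,0,0,0,0],[-0.0395,0.0264,0,0,0,0],[-0.0395,0.0264,0,0,0,0],[-0.0395,0.0264,0,0,0,0],[-0.0395,0.0264,0,0,0,0]]}' >/dev/null
python3 -m jog '{"motion":[[-0.0395,0.0264,0.024,0,0,0],[-0.0395,0.0264,0.024,0,0,0],[-0.0395,0.0264,0.024,0,0,0],[-0.0395,0.0264,0.024,0,0,0],[0,0,0,0,0,0]]}' >/dev/null
python3 plan.py 629 -41 115 -2.2
python3 - <<'E'
from h import *
from workcell import eyes
for n in("wrist","top"):
    d=eyes.get_image(n);pickle.dump(d,open(f"pics/{n}1.pkl","wb"));print(proj(d,(629,-41,108)),-d["R"].T@d["t"])
    if n=="wrist":cv2.imwrite("pics/wrist1.png",d["img"][:,:,::-1])
E
```

```text
t 2.6 pos [631.1 -44.4 146.7] yaw -2.57 F [-0.5 -0.6  0.7] w 0.3 q [-0.09  0.53  1.66 -0.    0.96 -0.04]
now-axes d [ 3.3 -2.1 31.7] | target-axes d [ 3.3 -2.2 31.7] | rot [-0.0034  0.001  -0.0064]
(np.float64(319.32993093283443), np.float64(257.3418781318951)) [634.06141381  26.72425133 308.54565038]
(np.float64(354.72649947872145), np.float64(195.78290177319525)) [ 381.69924843   52.36362831 1304.88663215]
```

View pics/wrist1.png

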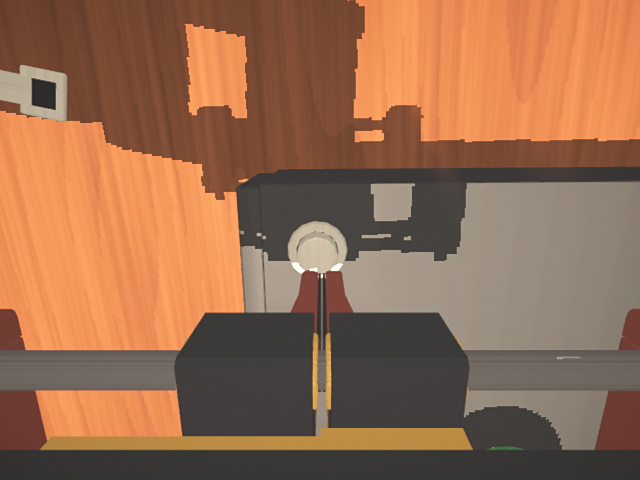

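The button is at (317,251), against a prediction of (319,257), so it is about 2 mm off towards +y. I'll aim there and press down in small steps.

To row units: 12 mm is 0.016, 7 mm is 0.0093.

```bash

python3 -m jog '{"motion":[[0.006,-0.0033,0.016,0,0,0],[0,0,0.016,0,0,0],[0,0,0.0093,0,0,0],[0,0,0.0027,0,0,0],[0,0,0,0,0,0]]}' 
python3 -m jog '{"motion":[[0,0,0.0027,0,0,0],[0,0,0.002,0,0,0],[0,0,0.002,0,0,0],[0,0,0.0013,0,0,0],[0,0,0,0,0,0]]}' 
```

```text
t: 3.12
ee_pos: [627.4, -34.1, 116.9]
orientation: [-2.264, -2.176, 0.002]
ft_force: [0.2, -0.6, -0.2]
width: 0.2
grasp_force: 0.0
t: 3.53
ee_pos: [628.1, -35.1, 111.6]
orientation: [-2.267, -2.175, 0.0]
ft_force: [0.3, -0.1, -0.1]
width: 0.6
grasp_force: 0.0
```

To row units: -4.5 mm is -0.006, 2 mm is 0.0027.

```bash

python3 -m jog '{"motion":[[-0.006,0,0,0,0,0],[0,0,0.0027,0,0,0],[0,0,0.0027,0,0,0],[0,0,0.0013,0,0,0],[0,0,0,0,0,0]]}' 
python3 -m jog '{"motion":[[0,0,0.0013,0,0,0],[0,0,0.0013,0,0,0],[0,0,0,0,0,0]]}' 
```

```text
t: 3.95
ee_pos: [628.3, -40.0, 107.3]
orientation: [2.266, 2.175, 0.0]
ft_force: [-0.5, -1.3, 5.4]
width: 0.5
grasp_force: 2.6
t: 4.2
ee_pos: [628.3, -40.0, 105.4]
orientation: [2.266, 2.175, 0.0]
ft_force: [-1.7, -1.4, 5.5]
width: 0.7
grasp_force: 2.9
```

To row units: 1 mm is 0.0013, 0.5 mm is 0.0007.

```bash

python3 -m jog '{"motion":[[0,0,0.0013,0,0,0],[0,0,0.0013,0,0,0],[0,0,0.0007,0,0,0],[0,0,0,0,0,0]]}' 
python3 -m jog '{"motion":[[0,0,0.0013,0,0,0],[0,0,0.0007,0,0,0],[0,0,0,0,0,0]]}' 
```

```text
t: 4.53
ee_pos: [628.2, -39.8, 102.2]
orientation: [2.266, 2.175, 0.0]
ft_force: [0.7, -2.4, 4.0]
width: 0.4
grasp_force: 1.8
t: 4.78
ee_pos: [628.2, -39.8, 100.7]
orientation: [2.266, 2.175, 0.0]
ft_force: [-1.0, -3.9, 3.0]
width: 0.4
grasp_force: 2.0
```

```bash

python3 -m jog '{"motion":[[0,0,-0.02,0,0,0],[0,0,-0.0467,0,0,0],[0,0,-0.0467,0,0,0],[0,0,-0.0467,0,0,0],[0.04,0,0,0,0,0]]}' 87 >/dev/null
python3 -m jog '{"motion":[[0.0467,-0.024,0,0,0,0],[0.0467,-0.024,0,0,0,0],[0.0467,-0.024,0,0,0,0],[0.0467,-0.024,0,0,0,0],[0.0467,-0.024,0,0,0,0]]}'
python3 - <<'E'
from h import *
from workcell import eyes
d=eyes.get_image("top");pickle.dump(d,open("pics/top2.pkl","wb"));cv2.imwrite("pics/top2.png",cv2.resize(d["img"][180:330,320:500,::-1],None,fx=4,fy=4))
E
python3 plan.py 456.5 360 150 -14.6
```

```text
t: 5.62
ee_pos: [544.9, 170.7, 220.2]
orientation: [-2.266, -2.174, 0.001]
ft_force: [0.4, -0.2, 0.3]
width: 63.8
grasp_force: 0.0
t 5.67 pos [542.  175.9 220.1] yaw -2.21 F [-2.6  3.6  0.5] w 67.3 q [0.29 0.35 1.75 0.   1.04 0.33]
now-axes d [180.5 -92.3  70.8] | target-axes d [ 156.6 -129.2   70.1] | rot [-0.0036 -0.0022  0.2162]
```

View pics/top2.png

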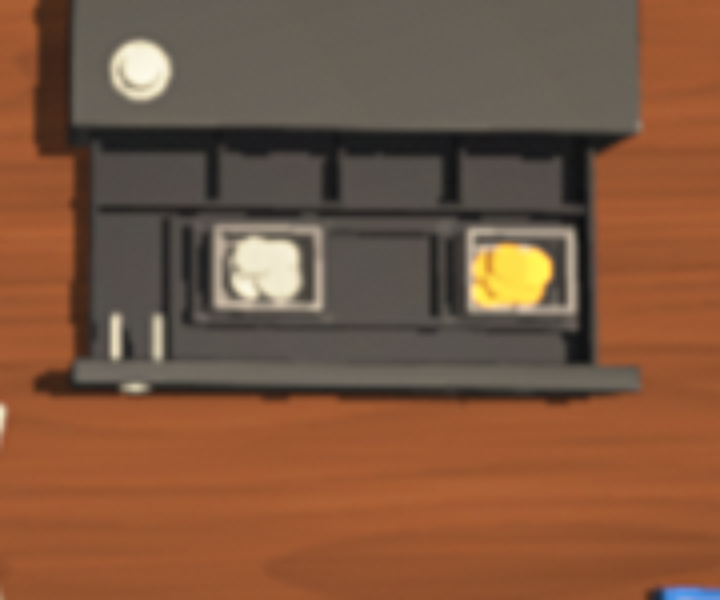

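The drawer is out: the empty bay is in the middle, between the cup with pale coins (crop 211–325) and the one with gold coins (crop 465–579). Next I go to the coin cup.

To row units: 30 mm is 0.04, -25 mm is -0.0333, 0.108 rad is 0.0344.

```bash

python3 -m jog '{"motion":[[0,0,0,0,0,0.0344],[0,0,0,0,0,0.0344],[0.04,-0.0333,0,0,0,0],[0.04,-0.0333,0,0,0,0],[0.04,-0.0333,0,0,0,0]]}' 87 >/dev/null
python3 -m jog '{"motion":[[0.04,-0.0333,0,0,0,0],[0.04,-0.0333,0,0,0,0],[0.008,-0.0053,0.0267,0,0,0],[0,0,0,0,0,0],[0,0,0,0,0,0]]}' >/dev/null
python3 - <<'E'
from h import *
from workcell import eyes
d=eyes.get_image("wrist");P=cloud(d);pickle.dump(d,open("pics/wrist3.pkl","wb"))
t=pickle.load(open("pics/top.pkl","rb"))
print(rect(P,(405,515,310,410),38,60), np.nanmedian(P[:60,:,2]))
P=cloud(pickle.load(open("pics/top2.pkl","rb")))
for nm,u in(("L",387),("R",450.5)):
    c=ray(t,u,247,62); print(nm,c.round(1),rect(P,(c[0]-45,c[0]+45,c[1]-40,c[1]+40),56,70))
c=ray(t,418,274,91);print("front",c.round(1),rect(P,(c[0]-30,c[0]+25,c[1]-200,c[1]+200),84,97))
E
python3 plan.py 456.5 360 150 -14.6
```

```text
(((455.50201416015625, 361.2423400878906), (63.89435958862305, 50.077880859375), 75.38938903808594), np.float64(44.63004211087666), 1071, [[423.20001220703125, 336.6000061035156], [471.70001220703125, 324.0], [487.79998779296875, 385.79998779296875], [439.29998779296875, 398.5]]) -0.009426603585789312
L [ 510.  -119.2   62. ] (((512.459228515625, -116.9387435913086), (63.7513542175293, 50.051517486572266), 88.10272216796875), np.float64(61.5843365640841), 176, [[486.3999938964844, -148.0], [536.4000244140625, -149.60000610351562], [538.5, -85.9000015258789], [488.5, -84.30000305175781]])
R [ 506.5 -274.    62. ] (((506.62493896484375, -270.7533264160156), (65.97840118408203, 49.95948791503906), 88.6935043334961), np.float64(61.54562738048777), 188, [[480.8999938964844, -303.20001220703125], [530.7999877929688, -304.29998779296875], [532.4000244140625, -238.3000030517578], [482.3999938964844, -237.1999969482422]])
front [ 441.2 -186.1   91. ] (((449.2201843261719, -164.2757110595703), (334.3675231933594, 24.847036361694336), 87.80712127685547), np.float64(91.27339611372514), 904, [[430.3999938964844, -330.8999938964844], [455.20001220703125, -331.79998779296875], [468.0, 2.299999952316284], [443.20001220703125, 3.299999952316284]])
t 6.55 pos [461.  351.9 200.2] yaw -14.71 F [ 0.5 -1.  -0.2] w 86.6 q [ 0.63  0.39  1.75 -0.    1.01  0.89]
now-axes d [ 6.7 -6.4 50.2] | target-axes d [ 6.7 -6.4 50.2] | rot [-0.0012  0.0016 -0.002 ]
```

To row units: 35 mm is 0.0467, 30 mm is 0.04.

```bash

python3 -m jog '{"motion":[[0.0093,-0.008,0.04,0,0,0],[0,0,0.0467,0,0,0],[0,0,0.0467,0,0,0],[0,0,0,0,0,0],[0,0,0,0,0,0]]}' >/dev/null
python3 plan.py 455.8 361 22 -14.6
```

```text
t 6.97 pos [457.2 359.2 100.1] yaw -14.83 F [0.2 0.  1.5] w 87.0 q [ 0.65  0.53  1.8  -0.    0.82  0.9 ]
now-axes d [ 1.6 -1.7 78.1] | target-axes d [ 1.4 -1.8 78.1] | rot [-0.0022  0.0029 -0.004 ]
```

To row units: 30 mm is 0.04, 22 mm is 0.0293.

```bash

python3 -m jog '{"motion":[[0.0019,-0.0023,0.0267,0,0,0],[0,0,0.04,0,0,0],[0,0,0.0293,0,0,0],[0,0,0.008,0,0,0],[0,0,0,0,0,0]]}' >/dev/null
python3 -m jog '{"motion":[[0,0,0,0,0,0],[0,0,0,0,0,0],[0,0,0,0,0,0],[0,0,0,0,0,0],[0,0,0,0,0,0]]}' 40
python3 -m jog '{"motion":[[0,0,0,0,0,0],[0,0,0,0,0,0],[0,0,0,0,0,0],[0,0,0,0,0,0]]}'
python3 plan.py 455.8 361 22 -14.6
```

```text
t: 7.8
ee_pos: [456.5, 363.1, 23.6]
orientation: [-2.488, -1.918, -0.002]
ft_force: [-0.5, -0.4, 0.3]
width: 56.9
grasp_force: 0.0
t: 8.13
ee_pos: [456.2, 362.9, 23.2]
orientation: [2.488, 1.919, 0.001]
ft_force: [-1.6, -1.3, 5.7]
width: 49.5
grasp_force: 30.0
t 8.13 pos [456.2 362.9  23.2] yaw -14.72 F [-1.6 -1.3  5.7] w 49.5 q [ 0.65  0.65  1.82 -0.    0.67  0.91]
now-axes d [-1.9  0.1  1.2] | target-axes d [-1.9  0.1  1.2] | rot [ 0.0003 -0.0004 -0.0021]
```

To row units: -40 mm is -0.0533, -30 mm is -0.04, -0.11 rad is -0.035.

```bash

python3 -m jog '{"motion":[[0,0,-0.0133,0,0,0],[0,0,-0.04,0,0,0],[0,0,-0.0533,0,0,0],[0,0,-0.0533,0,0,0],[0,0,-0.0267,0,0,-0.035]]}' >/dev/null
python3 -m jog '{"motion":[[0,0,0,0,0,-0.035],[-0.0267,0.0027,0,0,0,0],[-0.0507,0.004,0,0,0,0],[-0.0507,0.004,0,0,0,0],[-0.0507,0.004,0,0,0,0]]}'
python3 plan.py 509.5 -193.8 165 -2.0
```

```text
t: 8.97
ee_pos: [461.5, 227.2, 163.0]
orientation: [2.26, 2.182, -0.0]
ft_force: [1.4, 0.2, -1.0]
width: 50.0
grasp_force: 30.0
t 8.97 pos [461.5 227.2 163. ] yaw -2.03 F [ 1.4  0.2 -1. ] w 50.0 q [ 0.43  0.35  1.92 -0.    0.88  0.47]
now-axes d [-419.1   62.9   -1.9] | target-axes d [-419.1   62.7   -2. ] | rot [ 0.      0.0001 -0.0006]
```

To row units: -37 mm is -0.0493, 5.7 mm is 0.0076.

```bash

python3 -m jog '{"motion":[[-0.0493,0.0076,0,0,0,0],[-0.0493,0.0076,0,0,0,0],[-0.0493,0.0076,0,0,0,0],[-0.0493,0.0076,0,0,0,0],[-0.0493,0.0076,0,0,0,0]]}' >/dev/null
python3 -m jog '{"motion":[[-0.0493,0.0076,0,0,0,0],[-0.0493,0.0076,0,0,0,0],[-0.0493,0.0076,0,0,0,0],[-0.0493,0.0076,0,0,0,0],[-0.0493,0.0076,0,0,0,0]]}' >/dev/null
python3 -m jog '{"motion":[[-0.0373,0.0076,0,0,0,0],[-0.0133,0,0,0,0,0],[0,0,0,0,0,0],[0,0,0,0,0,0]]}' >/dev/null
python3 plan.py 509.5 -193.8 165 -2.0
python3 - <<'E'
from h import *
from workcell import eyes
d=eyes.get_image("wrist");P=cloud(d);pickle.dump(d,open("pics/wrist4.pkl","wb"));cv2.imwrite("pics/wrist4.png",d["img"][:,:,::-1])
d=eyes.get_image("top");P2=cloud(d);pickle.dump(d,open("pics/top4.pkl","wb"))
for n,p in(("w",P),("t",P2)):
  for b,lo,hi in(((470,550,-160,-70),56,64),((470,550,-240,-145),175,195)):
    try:print(n,rect(p,b,lo,hi))
    except Exception as e:print(n,"none")
E
```

```text
t 10.13 pos [ 509.  -181.2  162.6] yaw -2.19 F [ 0.4  0.6 -0.7] w 50.0 q [-0.36  0.38  1.86  0.    0.9  -0.33]
now-axes d [-12.6   1.   -2.4] | target-axes d [-12.6   1.   -2.4] | rot [-0.0009 -0.0007 -0.0033]
w (((511.13336181640625, -117.34852600097656), (63.30276107788086, 50.050193786621094), 87.64915466308594), np.float64(61.71520519696227), 1613, [[484.79998779296875, -147.89999389648438], [534.7999877929688, -150.0], [537.4000244140625, -86.80000305175781], [487.3999938964844, -84.69999694824219]])
w (((508.4992980957031, -176.8638458251953), (52.419471740722656, 69.0433349609375), 88.07698059082031), np.float64(184.06214050001952), 5197, [[473.1000061035156, -201.89999389648438], [542.0999755859375, -204.1999969482422], [543.9000244140625, -151.8000030517578], [474.8999938964844, -149.5]])
t (((512.6817626953125, -117.25677490234375), (64.67337799072266, 49.495635986328125), 88.55174255371094), np.float64(60.42754584031026), 141, [[487.1000061035156, -149.0], [536.5999755859375, -150.1999969482422], [538.2000122070312, -85.5999984741211], [488.79998779296875, -84.30000305175781]])
t (((510.07470703125, -154.40773010253906), (12.780928611755371, 50.12055206298828), 81.5384292602539), np.float64(183.37221397413145), 61, [[484.29998779296875, -157.0], [533.9000244140625, -164.39999389648438], [535.7999877929688, -151.8000030517578], [486.20001220703125, -144.39999389648438]])
```

View pics/wrist4.png

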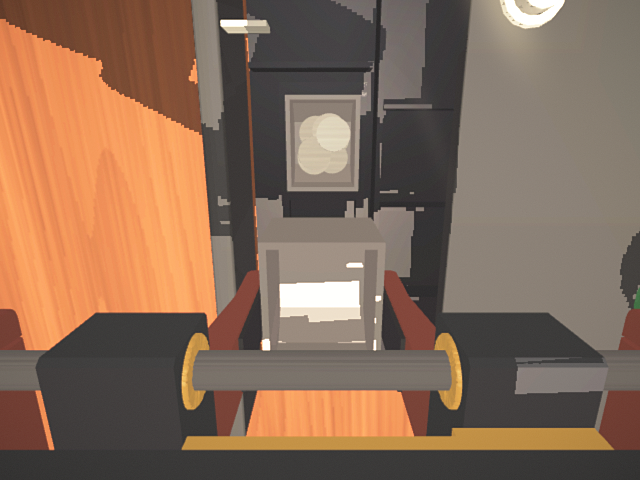

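The cup is held straight. The left fixed cup is at (323,143), and the held cup's left rim runs from 260 to 385 at row ~230. Next I measure the held cup's centre in the same view.

```bash
python3 - <<'E'
from h import *
d=pickle.load(open("pics/wrist4.pkl","rb"));P=cloud(d)
for lo,hi in((150,176),(176,183),(183,190)):
  for y0 in(-158,-165): print(lo,rect(P,(465,550,y0,-140),lo,hi)[0])
print([ray(d,u,222,185).round(1) for u in(260,385)],[ray(d,u,240,185).round(1) for u in(260,385)])
print([P[r,322].round(1).tolist() for r in (210,216,220,230,240,246,250)])
E
```

```text
150 ((509.26220703125, -154.69134521484375), (8.02054500579834, 50.06981658935547), 87.9272689819336)
150 ((509.135498046875, -158.19081115722656), (15.02408504486084, 50.06981658935547), 87.9272689819336)
176 ((509.1244812011719, -154.26461791992188), (7.955697536468506, 49.949867248535156), 89.17740631103516)
176 ((509.07452392578125, -157.74314880371094), (14.913514137268066, 49.949867248535156), 89.17740631103516)
183 ((509.1748352050781, -154.25161743164062), (7.9471964836120605, 50.063499450683594), 89.34513854980469)
183 ((508.971923828125, -158.1812286376953), (14.929339408874512, 50.26630783081055), 88.3060073852539)
[array([ 486.1, -142.1,  185. ]), array([ 533.9, -144. ,  185. ])] [array([ 485.5, -149.2,  185. ]), array([ 534. , -151.1,  185. ])]
[[508.8, -171.9, 17.7], [508.6, -177.0, 18.0], [509.5, -151.2, 146.0], [509.5, -151.4, 164.8], [509.5, -151.3, 181.0], [509.5, -152.7, 184.7], [508.9, -167.7, 142.2]]
```

To row units: 30 mm is 0.04, -11.3 mm is -0.0151.

```bash

python3 -m jog '{"motion":[[-0.0151,0.0008,0.0267,0,0,0],[0,0,0.04,0,0,0],[0,0,0.04,0,0,0],[0,0,0,0,0,0],[0,0,0,0,0,0]]}' >/dev/null
python3 plan.py 509.2 -192.5 40 -2.25
```

```text
t 10.65 pos [ 508.7 -191.2   81.8] yaw -2.02 F [ 0.6 -0.1 -0.8] w 49.6 q [-0.38  0.51  1.89  0.    0.74 -0.35]
now-axes d [-1.4  0.7 41.8] | target-axes d [-1.3  0.6 41.8] | rot [-0.0038 -0.0015  0.004 ]
```

To row units: 10 mm is 0.0133, 2 mm is 0.0027, 0.004 rad is 0.0013.

```bash

python3 -m jog '{"motion":[[-0.0013,0.0008,0.0133,-0.001,-0.0003,0.0013],[0,0,0.0133,0,0,0],[0,0,0.0027,0,0,0],[0,0,0,0,0,0],[0,0,0,0,0,0]]}' >/dev/null
python3 plan.py 509.2 -192.5 40 -2.25
```

```text
t 11.07 pos [ 510.6 -194.1   61. ] yaw -2.35 F [ 0.9  0.3 -1.3] w 49.6 q [-0.39  0.55  1.9   0.    0.69 -0.34]
now-axes d [ 1.5 -1.6 21. ] | target-axes d [ 1.5 -1.5 21. ] | rot [ 0.0034  0.0011 -0.0018]
```

To row units: 2 mm is 0.0027, -1 mm is -0.0013.

```bash

python3 -m jog '{"motion":[[0.0011,-0.0013,0.0027,0,0,0],[0,0,0,0,0,0],[0,0,0,0,0,0]]}' >/dev/null
python3 plan.py 509.2 -192.5 40 -2.25
python3 -m jog '{"motion":[[0,0,0,0,0,0],[0,0,0,0,0,0]]}' >/dev/null
python3 plan.py 509.2 -192.5 40 -2.25
python3 - <<'E'
from h import *
from workcell import eyes
d=eyes.get_image("wrist");P=cloud(d);pickle.dump(d,open("pics/wrist5.pkl","wb"))
print(rect(P,(470,550,-160,-80),56,64))
print(rect(P,(470,550,-190,-152),64,90)[::3])
print(rect(P,(470,550,-190,-152),76,90)[0])
E
```

```text
t 11.32 pos [ 509.5 -193.2   58.9] yaw -2.35 F [-0.8 -0.7 -0.8] w 50.0 q [-0.38  0.55  1.9   0.    0.69 -0.34]
now-axes d [ 0.7 -0.4 18.9] | target-axes d [ 0.7 -0.3 18.9] | rot [ 0.0032  0.0011 -0.0018]
t 11.48 pos [ 509.6 -193.2   58.8] yaw -2.35 F [ 0.7 -0.3 -0.3] w 49.6 q [-0.38  0.55  1.9   0.    0.69 -0.34]
now-axes d [ 0.7 -0.5 18.8] | target-axes d [ 0.7 -0.4 18.8] | rot [ 0.0033  0.0011 -0.0018]
(((511.1705322265625, -117.34819030761719), (64.42098999023438, 50.383506774902344), 87.91700744628906), np.float64(61.65552955406588), 5311, [[484.79998779296875, -148.60000610351562], [535.2000122070312, -150.5], [537.5, -86.0999984741211], [487.20001220703125, -84.19999694824219]])
(((509.2767639160156, -175.84654235839844), (28.240938186645508, 68.77163696289062), 89.9770278930664), [[474.8999938964844, -190.0], [543.7000122070312, -190.0], [543.7000122070312, -161.6999969482422], [474.8999938964844, -161.6999969482422]])
((509.2760314941406, -175.84457397460938), (28.24070167541504, 68.77133178710938), 89.9818344116211)
```

To row units: 3 mm is 0.004, 2 mm is 0.0027.

```bash

python3 -m jog '{"motion":[[0,-0.0004,0.004,0,0,0],[0,0,0.004,0,0,0],[0,0,0.0027,0,0,0],[0,0,0,0,0,0]]}' 
python3 -m jog '{"motion":[[0,0,0.0027,0,0,0],[0,0,0.0027,0,0,0],[0,0,0,0,0,0]]}'
```

```text
t: 11.87
ee_pos: [508.8, -193.0, 50.0]
orientation: [2.265, 2.174, 0.001]
ft_force: [-0.4, -0.1, -0.5]
width: 49.9
grasp_force: 30.0
t: 12.12
ee_pos: [509.0, -193.1, 46.3]
orientation: [2.265, 2.174, 0.002]
ft_force: [0.2, 0.3, -1.1]
width: 49.8
grasp_force: 30.0
```

```bash

python3 -m jog '{"motion":[[0,0,0.0027,0,0,0],[0,0,0.0027,0,0,0],[0,0,0,0,0,0]]}'
python3 -m jog '{"motion":[[0,0,0.0013,0,0,0],[0,0,0.0013,0,0,0],[0,0,0,0,0,0]]}'
```

```text
t: 12.37
ee_pos: [509.0, -193.1, 42.3]
orientation: [2.265, 2.174, 0.002]
ft_force: [0.4, 0.6, -1.3]
width: 50.0
grasp_force: 30.0
t: 12.62
ee_pos: [509.1, -193.1, 40.5]
orientation: [2.265, 2.174, 0.002]
ft_force: [0.4, -0.2, 0.1]
width: 49.8
grasp_force: 30.0
```

To row units: 1 mm is 0.0013.

```bash

python3 -m jog '{"motion":[[0,0,0.0013,0,0,0],[0,0,0,0,0,0]]}'
python3 -m jog '{"motion":[[0,0,0.0007,0,0,0],[0,0,0,0,0,0]]}'
```

```text
t: 12.78
ee_pos: [509.3, -193.2, 40.2]
orientation: [2.264, 2.173, 0.002]
ft_force: [-1.0, 0.4, 5.2]
width: 49.7
grasp_force: 30.0
t: 12.95
ee_pos: [509.3, -193.2, 40.1]
orientation: [2.264, 2.173, 0.002]
ft_force: [-1.7, 0.3, 10.3]
width: 49.9
grasp_force: 30.0
```

Contact came at the expected height (TCP 40.1), so the cup is seated. I open by a limited amount and go straight up.

To row units: -0.7 mm is -0.0009.

```bash

python3 -m jog '{"motion":[[0,0,-0.0009,0,0,0],[0,0,0,0,0,0],[0,0,0,0,0,0],[0,0,0,0,0,0],[0,0,0,0,0,0]]}' 68
python3 -m jog '{"motion":[[0,0,-0.0133,0,0,0],[0,0,-0.0267,0,0,0],[0,0,-0.0467,0,0,0],[0,0,-0.0467,0,0,0],[0,0,-0.0267,0,0,0]]}'
python3 - <<'E'
from h import *
from workcell import eyes
d=eyes.get_image("wrist");P=cloud(d);pickle.dump(d,open("pics/wrist6.pkl","wb"))
e=eyes.get_image("top");Q=cloud(e);pickle.dump(e,open("pics/top6.pkl","wb"))
print("w",rect(P,(470,550,-240,-155),50,80));print("t",rect(Q,(470,550,-240,-155),50,80))
cv2.imwrite("pics/wrist6.png",d["img"][:,:,::-1])
E
```

```text
t: 13.37
ee_pos: [509.2, -193.1, 39.7]
orientation: [2.265, 2.174, 0.002]
ft_force: [-0.3, -0.9, -0.9]
width: 68.1
grasp_force: 0.0
t: 13.78
ee_pos: [510.0, -193.5, 163.7]
orientation: [2.262, 2.171, 0.004]
ft_force: [0.5, 0.6, 0.1]
width: 67.9
grasp_force: 0.0
w (((508.0336608886719, -201.83523559570312), (78.24584197998047, 50.10786437988281), 87.69711303710938), np.float64(61.06445470953713), 2233, [[481.3999938964844, -239.89999389648438], [531.5, -241.89999389648438], [534.5999755859375, -163.8000030517578], [484.6000061035156, -161.6999969482422]])
t (((509.5133361816406, -180.10765075683594), (37.04914093017578, 49.5463752746582), 85.13866424560547), np.float64(61.94365287020819), 73, [[483.29998779296875, -196.5], [532.5999755859375, -200.6999969482422], [535.7999877929688, -163.6999969482422], [486.3999938964844, -159.60000610351562]])
```

View pics/wrist6.png

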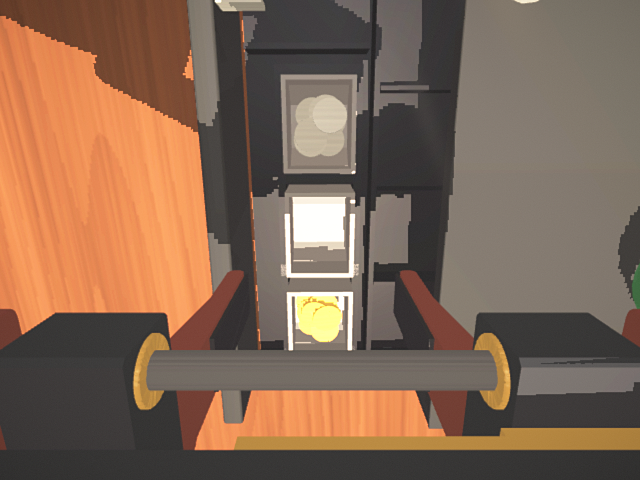

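The cup is seated level between its neighbours: held cup at (320,232), rims lined up, rim height about 61–62. Now I go in front of the drawer with the fingers closed.

To row units: -27 mm is -0.036, -24 mm is -0.032.

```bash

python3 -m jog '{"motion":[[0.0107,-0.036,0,0,0,0],[0.0107,-0.036,0,0,0,0],[0.0107,-0.036,0,0,0,0],[0.0067,-0.032,0,0,0,0],[0,0,0,0,0,0]]}' 0 >/dev/null
python3 -m jog '{"motion":[[0,0,0,0,0,0],[0,0,0,0,0,0],[0,0,0,0,0,0]]}' >/dev/null
python3 plan.py 405 -162.5 48 -2.2
```

```text
t 14.55 pos [ 406.3 -160.2  159.5] yaw -2.35 F [-0.1  1.  -0.8] w 18.1 q [-0.4   0.24  2.08  0.    0.81 -0.36]
now-axes d [ -2.2  -1.6 111.5] | target-axes d [ -2.4  -1.2 111.5] | rot [ 0.0038  0.0013 -0.0026]
```

```bash

python3 -m jog '{"motion":[[-0.0027,-0.0013,0.0267,0,0,0],[0,0,0.04,0,0,0],[0,0,0.04,0,0,0],[0,0,0.0267,0,0,0],[0,0,0.0133,0,0,0]]}' 0 >/dev/null
python3 -m jog '{"motion":[[0,0,0,0,0,0],[0,0,0,0,0,0],[0,0.0053,0,0,0,0],[0,0.0053,0,0,0,0],[0,0,0,0,0,0]]}'
python3 plan.py 423 -162.5 48 -2.2
```

```text
t: 15.38
ee_pos: [414.5, -162.8, 50.8]
orientation: [2.262, 2.171, 0.004]
ft_force: [0.3, 0.2, 0.4]
width: 0.5
grasp_force: 0.0
t 15.38 pos [ 414.5 -162.8   50.8] yaw -2.34 F [0.3 0.2 0.4] w 0.5 q [-0.4   0.47  2.12  0.    0.54 -0.36]
now-axes d [0.7 8.5 2.8] | target-axes d [0.6 8.5 2.8] | rot [ 0.0065  0.0023 -0.0024]
```

To row units: 2 mm is 0.0027.

```bash

python3 -m jog '{"motion":[[0,0.0027,0,0,0,0],[0,0.0027,0,0,0,0],[0,0.0027,0,0,0,0],[0,0.0027,0,0,0,0],[0,0.0027,0,0,0,0]]}'
python3 -m jog '{"motion":[[0,0.0027,0,0,0,0],[0,0.0027,0,0,0,0],[0,0.0027,0,0,0,0],[0,0.0027,0,0,0,0],[0,0.0027,0,0,0,0]]}'
```

```text
t: 15.8
ee_pos: [422.6, -162.6, 49.7]
orientation: [2.264, 2.173, 0.002]
ft_force: [1.2, -0.3, -0.0]
width: 0.4
grasp_force: 0.0
t: 16.22
ee_pos: [431.3, -162.8, 49.5]
orientation: [2.266, 2.175, 0.0]
ft_force: [-4.7, -1.4, 4.2]
width: 0.3
grasp_force: 2.6
```

To row units: 5 mm is 0.0067, 4 mm is 0.0053.

```bash

python3 -m jog '{"motion":[[0,0.004,0,0,0,0],[0,0.0053,0,0,0,0],[0,0.0067,0,0,0,0],[0,0.0067,0,0,0,0],[0,0.0067,0,0,0,0]]}'
python3 -m jog '{"motion":[[0,0.0067,0,0,0,0],[0,0.0067,0,0,0,0],[0,0.0067,0,0,0,0],[0,0.0067,0,0,0,0],[0,0.0067,0,0,0,0]]}'
python3 -m jog '{"motion":[[0,0.0067,0,0,0,0],[0,0.0067,0,0,0,0],[0,0.0067,0,0,0,0],[0,0.0067,0,0,0,0],[0,0.0067,0,0,0,0]]}'
```

```text
t: 16.63
ee_pos: [453.0, -163.6, 49.4]
orientation: [2.266, 2.175, -0.0]
ft_force: [-5.9, -0.8, 3.6]
width: 0.4
grasp_force: 2.9
t: 17.05
ee_pos: [477.9, -164.6, 49.5]
orientation: [-2.266, -2.175, 0.001]
ft_force: [-5.6, -0.6, 4.0]
width: 0.5
grasp_force: 3.0
t: 17.47
ee_pos: [502.8, -165.5, 49.5]
orientation: [-2.266, -2.175, 0.001]
ft_force: [-5.6, -0.2, 4.4]
width: 0.6
grasp_force: 3.1
```

```bash
python3 - <<'E'
from h import *
from workcell import eyes
d=eyes.get_image("scene");P=cloud(d)
e=eyes.get_image("top");Q=cloud(e);pickle.dump(e,open("pics/top7.pkl","wb"))
for p in(P,Q):
    for yb in((-330,-240),(-100,-10)): print(rect(p,(470,560,*yb),84,93)[3])
E
python3 plan.py 560 -168 48 -2.2
```

```text
[[507.29998779296875, -329.70001220703125], [528.4000244140625, -330.79998779296875], [533.2000122070312, -242.5], [512.0999755859375, -241.3000030517578]]
[[517.0, -99.0], [555.5, -99.19999694824219], [555.9000244140625, -10.699999809265137], [517.5, -10.5]]
[[0.0, 0.0], [0.0, 0.0], [0.0, 0.0], [0.0, 0.0]]
[[518.9000244140625, -99.30000305175781], [558.0999755859375, -100.5], [560.7000122070312, -12.100000381469727], [521.5999755859375, -10.899999618530273]]
t 17.57 pos [ 504.1 -165.7   49.6] yaw -2.34 F [-2.5 -0.3  1.4] w 0.7 q [-0.34  0.55  1.93 -0.    0.65 -0.3 ]
now-axes d [ 0.  55.9  1.7] | target-axes d [-0.1 55.9  1.6] | rot [ 0.0019  0.0006 -0.0025]
  return _methods._mean(a, axis=axis, dtype=dtype,
  ret = ret.dtype.type(ret / rcount)
```

To row units: 4 mm is 0.0053.

```bash

python3 -m jog '{"motion":[[0,0.0053,0,0,0,0],[0,0.0053,0,0,0,0],[0,0.0053,0,0,0,0],[0,0.0053,0,0,0,0],[0,0.0053,0,0,0,0]]}'
python3 -m jog '{"motion":[[0,0.0053,0,0,0,0],[0,0.0053,0,0,0,0],[0,0.004,0,0,0,0],[0,0.004,0,0,0,0],[0,0.004,0,0,0,0]]}'
python3 -m jog '{"motion":[[0,0.0027,0,0,0,0],[0,0.002,0,0,0,0],[0,0.002,0,0,0,0],[0,0.0013,0,0,0,0],[0,0.0013,0,0,0,0]]}'
```

```text
t: 17.98
ee_pos: [522.7, -166.3, 49.5]
orientation: [-2.266, -2.175, 0.001]
ft_force: [-5.8, 0.5, 3.1]
width: 0.9
grasp_force: 3.0
t: 18.4
ee_pos: [539.8, -167.0, 49.5]
orientation: [2.266, 2.175, -0.0]
ft_force: [-5.3, 0.8, 3.2]
width: 0.6
grasp_force: 2.9
t: 18.82
ee_pos: [547.0, -167.3, 49.5]
orientation: [2.266, 2.175, 0.0]
ft_force: [-5.2, 1.5, 2.1]
width: 0.9
grasp_force: 2.7
```

To row units: 1 mm is 0.0013.

```bash

python3 -m jog '{"motion":[[0,0.0013,0,0,0,0],[0,0.0013,0,0,0,0],[0,0.0013,0,0,0,0],[0,0.0013,0,0,0,0],[0,0.0013,0,0,0,0]]}' | grep -E 'pos|force'
python3 -m jog '{"motion":[[0,0.0013,0,0,0,0],[0,0.0013,0,0,0,0],[0,0.0013,0,0,0,0],[0,0.0013,0,0,0,0]]}'| grep -E 'pos|force'
```

```text
ee_pos: [550.4, -167.4, 49.4]
ft_force: [-11.9, 0.7, 7.4]
grasp_force: 6.1
ee_pos: [553.5, -167.5, 49.4]
ft_force: [-14.1, 0.2, 9.8]
grasp_force: 7.6
```

To row units: 1 mm is 0.0013.

```bash

python3 -m jog '{"motion":[[0,0.0013,0,0,0,0],[0,0.0013,0,0,0,0],[0,0.0013,0,0,0,0],[0,0,0,0,0,0]]}' | grep -E 'pos|force'
python3 -m jog '{"motion":[[0,0.0013,0,0,0,0],[0,0.0013,0,0,0,0],[0,0,0,0,0,0]]}'| grep -E 'pos|force'
```

```text
ee_pos: [557.2, -167.6, 49.5]
ft_force: [-9.1, 1.2, 4.6]
grasp_force: 4.7
ee_pos: [560.5, -167.8, 49.5]
ft_force: [-6.2, 0.8, 3.6]
grasp_force: 3.5
```

The manual's scale: shifts go in shares of 750 mm and turns go in shares of 180 degrees. Converting my numbers, 1 mm is 0.0013.

```bash

python3 -m jog '{"motion":[[0,0.0013,0,0,0,0],[0,0.0013,0,0,0,0],[0,0,0,0,0,0]]}' | grep -E 'pos|force'
python3 -m jog '{"motion":[[0,0.0008,0,0,0,0],[0,0.0008,0,0,0,0],[0,0,0,0,0,0]]}'| grep -E 'pos|force'
```

```text
ee_pos: [562.7, -167.9, 49.5]
ft_force: [-5.3, 1.7, 2.6]
grasp_force: 2.9
ee_pos: [563.6, -167.9, 49.5]
ft_force: [-7.3, 2.0, 2.7]
grasp_force: 3.7
```

To row units: 0.6 mm is 0.0008.

```bash

python3 -m jog '{"motion":[[0,0.0008,0,0,0,0],[0,0.0008,0,0,0,0],[0,0,0,0,0,0]]}' | grep -E 'pos|force'
python3 -m jog '{"motion":[[0,0.0008,0,0,0,0],[0,0,0,0,0,0]]}'| grep -E 'pos|force'
```

```text
ee_pos: [564.0, -167.9, 49.5]
ft_force: [-8.9, 1.5, 5.1]
grasp_force: 5.1
ee_pos: [564.3, -167.9, 49.5]
ft_force: [-10.6, 1.1, 6.3]
grasp_force: 5.8
```

To row units: 0.6 mm is 0.0008.

```bash

python3 -m jog '{"motion":[[0,0.0008,0,0,0,0],[0,0.0008,0,0,0,0],[0,0,0,0,0,0]]}' | grep -E 'pos|force'
python3 -m jog '{"motion":[[0,0.0008,0,0,0,0],[0,0,0,0,0,0]]}'| grep -E 'pos|force'
```

```text
ee_pos: [564.8, -167.9, 49.5]
ft_force: [-13.8, 1.1, 9.2]
grasp_force: 7.1
ee_pos: [564.9, -167.9, 49.5]
ft_force: [-15.0, 0.2, 11.4]
grasp_force: 8.2
```

To row units: 0.6 mm is 0.0008, 0.3 mm is 0.0004.

```bash

python3 -m jog '{"motion":[[0,0.0008,0,0,0,0],[0,0.0004,0,0,0,0],[0,0,0,0,0,0]]}' | grep -E 'pos|force'
python3 -m jog '{"motion":[[0,0.0005,0,0,0,0],[0,0,0,0,0,0]]}'| grep -E 'pos|force'
```

```text
ee_pos: [565.0, -167.9, 49.4]
ft_force: [-17.5, 0.9, 12.8]
grasp_force: 9.6
ee_pos: [565.1, -167.9, 49.4]
ft_force: [-18.8, 0.1, 12.8]
grasp_force: 10.1
```

To row units: 0.4 mm is 0.0005.

```bash

python3 -m jog '{"motion":[[0,0.0005,0,0,0,0],[0,0,0,0,0,0]]}' | grep -E 'pos|force'
python3 -m jog '{"motion":[[0,0.0005,0,0,0,0],[0,0,0,0,0,0]]}'| grep -E 'pos|force'
```

```text
ee_pos: [565.3, -167.9, 49.5]
ft_force: [-18.8, 0.5, 14.2]
grasp_force: 10.6
ee_pos: [565.4, -167.9, 49.4]
ft_force: [-20.1, 0.0, 15.5]
grasp_force: 11.2
```

To row units: 0.4 mm is 0.0005.

```bash

python3 -m jog '{"motion":[[0,0.0005,0,0,0,0],[0,0,0,0,0,0]]}' | grep -E 'pos|force'
python3 -m jog '{"motion":[[0,0,0,0,0,0],[0,-0.0013,0,0,0,0],[0,-0.0027,0,0,0,0],[0,-0.004,0,0,0,0],[0,-0.0053,0,0,0,0]]}'| grep -E 'pos|force'
python3 -m jog '{"motion":[[0,-0.0053,0,0,0,0],[0,-0.0133,0,0,0,0],[0,-0.0133,0,0,0,0],[0,0,0,0,0,0],[0,0,0,0,0,0]]}'| grep -E 'pos|force'
python3 - <<'E'
from h import *
from workcell import eyes
e=eyes.get_image("top");Q=cloud(e);pickle.dump(e,open("pics/top8.pkl","wb"))
t=cloud(pickle.load(open("pics/top.pkl","rb")))
for p in(t,Q): print(rect(p,(545,640,-110,-10),84,93)[3],rect(p,(545,640,-340,-240),84,93)[3])
cv2.imwrite("pics/top8.png",e["img"][:,:,::-1])
E
```

```text
ee_pos: [565.5, -167.9, 49.4]
ft_force: [-20.8, 0.5, 16.3]
grasp_force: 11.7
ee_pos: [562.0, -168.4, 50.1]
ft_force: [-0.6, -0.2, 0.2]
grasp_force: 0.0
ee_pos: [536.9, -167.3, 50.0]
ft_force: [0.4, 0.3, -0.1]
grasp_force: 0.0
[[578.7000122070312, -108.80000305175781], [637.4000244140625, -110.5], [640.2999877929688, -11.899999618530273], [581.5, -10.199999809265137]] [[569.2999877929688, -240.6999969482422], [569.9000244140625, -338.5], [639.9000244140625, -338.20001220703125], [639.4000244140625, -240.3000030517578]]
[[577.5999755859375, -108.5], [637.5, -110.5999984741211], [641.0, -12.300000190734863], [581.0999755859375, -10.100000381469727]] [[568.7000122070312, -334.1000061035156], [605.2000122070312, -361.70001220703125], [673.9000244140625, -271.0], [637.4000244140625, -243.3000030517578]]
```

View pics/top8.png

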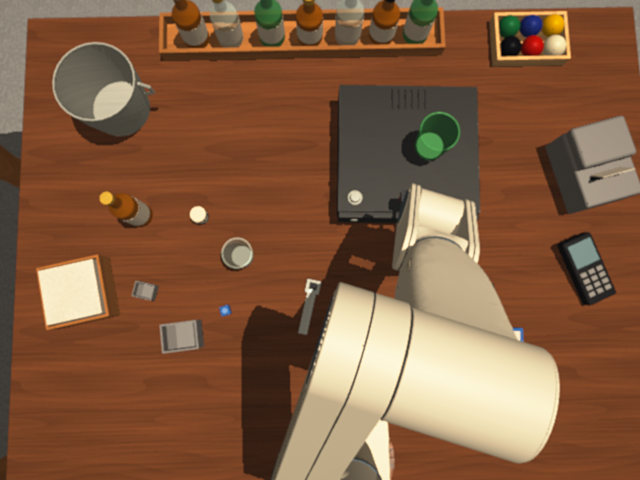

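The drawer face is where it was before opening, and the fingers are clear of it. The bystanders are unmoved. I'll back off, wait, and check that it stays shut.

To row units: -30 mm is -0.04, -25 mm is -0.0333.

```bash

python3 -m jog '{"motion":[[0,-0.0333,0,0,0,0],[0,-0.04,0,0,0,0],[0,-0.04,0,0,0,0],[0,-0.04,0,0,0,0],[0,-0.0267,0,0,0,0]]}'| grep -E 'pos|force'
python3 -m jog '{"motion":[[0,0,0,0,0,0],[0,0,0,0,0,0],[0,0,0,0,0,0],[0,0,0,0,0,0],[0,0,0,0,0,0]]}'| grep -E 'pos|force'
python3 - <<'E'
from h import *
from workcell import eyes,ticket
Q=cloud(eyes.get_image("top"));r=rect(Q,(545,640,-110,-10),84,93)[3];print(r)
if min(c[0] for c in r)>575: print("shut",ticket.close_job())
E
```

```text
ee_pos: [400.3, -161.2, 49.4]
ft_force: [-0.5, -0.1, -0.3]
grasp_force: 0.0
ee_pos: [404.2, -162.1, 49.6]
ft_force: [0.2, -0.3, -1.2]
grasp_force: 0.0
[[579.2999877929688, -108.9000015258789], [637.9000244140625, -110.0999984741211], [639.9000244140625, -11.5], [581.2999877929688, -10.300000190734863]]
the job is handed in; nothing more can be done
shut None
```

The coin cup sits level in the middle bay and the drawer is shut; it stayed shut after I let go. The last push peaked at about 21 N, nothing else on the bar looked shifted, and the job is handed in, though no verdict came back.

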